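# Fetch the spare gear from the right lidded bin

### The job

The gear model needs its spare gear wheel, which is in the bin whose lid carries the raised gear wheel sign. Open that lid only, take the gear out and set it down flat in the open steel dish, hub up and without dropping it, then shut the lid fully again. Keep the other two lids shut and leave the screwdriver rack, canister, nozzle wrench and gear model where they are.

Things in the scene. Friction and masses are not known exactly. Their poses are not given: they have to be found in the camera images.
- bin_gear: grey plastic bin under the lid with the raised toothed gear wheel. Outside 135 (x) x 125 (y) x 60 mm high, walls and floor 5 mm, fixed. Origin: centre of its underside, 6 mm over the work surface; x from the lid's front edge (towards the robot) to the hinge, y along the row, z up
- lid_gear (a joint): opening angle (rad) of the lid with the raised toothed gear wheel: 0 shut, 1.75 open against its stop, a little past upright. It turns about the bin's far upper edge, the front edge rising; the hinge is stiff (0.15 N m of friction, lid 150 g): the lid stays at any angle
- lid_gear_handle (a point): middle of the steel bar handle on the lid with the toothed gear wheel: round bar 11 mm thick, 64 mm long, along the bin's y, its axis 35 mm above the lid's top, 20 mm behind the lid's front edge, on two 8 mm posts 56 mm apart; free space between posts, bar and lid
- lid_gear_hinge (a point): point on the hinge line (mid-width, lid's underside) of the lid with the toothed gear wheel; its axes turn with the lid and are the bin's when shut. Shut, the handle's axis lies 115 mm towards the bin's -x and 41 mm above it; the handle swings about this line
- bin_nut: grey plastic bin under the lid with the raised plain hexagon nut. Outside 135 (x) x 125 (y) x 60 mm high, walls and floor 5 mm, fixed. Origin: centre of its underside, 6 mm over the work surface; x from the lid's front edge (towards the robot) to the hinge, y along the row, z up
- lid_nut (a joint): opening angle (rad) of the lid with the raised plain hexagon nut: 0 shut, 1.75 open against its stop, a little past upright. It turns about the bin's far upper edge, the front edge rising; the hinge is stiff (0.15 N m of friction, lid 150 g): the lid stays at any angle
- lid_nut_handle (a point): middle of the steel bar handle on the lid with the plain hexagon nut: round bar 11 mm thick, 64 mm long, along the bin's y, its axis 35 mm above the lid's top, 20 mm behind the lid's front edge, on two 8 mm posts 56 mm apart; free space between posts, bar and lid
- lid_nut_hinge (a point): point on the hinge line (mid-width, lid's underside) of the lid with the plain hexagon nut; its axes turn with the lid and are the bin's when shut. Shut, the handle's axis lies 115 mm towards the bin's -x and 41 mm above it; the handle swings about this line
- bin_spanner: grey plastic bin under the lid with the raised spanner (bar with ring and forked jaw). Outside 135 (x) x 125 (y) x 60 mm high, walls and floor 5 mm, fixed. Origin: centre of its underside, 6 mm over the work surface; x from the lid's front edge (towards the robot) to the hinge, y along the row, z up
- lid_spanner (a joint): opening angle (rad) of the lid with the raised spanner (bar with ring and forked jaw): 0 shut, 1.75 open against its stop, a little past upright. It turns about the bin's far upper edge, the front edge rising; the hinge is stiff (0.15 N m of friction, lid 150 g): the lid stays at any angle
- lid_spanner_handle (a point): middle of the steel bar handle on the lid with the spanner (bar with ring and forked jaw): round bar 11 mm thick, 64 mm long, along the bin's y, its axis 35 mm above the lid's top, 20 mm behind the lid's front edge, on two 8 mm posts 56 mm apart; free space between posts, bar and lid
- lid_spanner_hinge (a point): point on the hinge line (mid-width, lid's underside) of the lid with the spanner (bar with ring and forked jaw); its axes turn with the lid and are the bin's when shut. Shut, the handle's axis lies 115 mm towards the bin's -x and 41 mm above it; the handle swings about this line
- carrier: thin steel plate 150 (x) x 430 (y) x 6 mm under the row of three bins, fixed; origin: centre of its underside. The bins stand 135 mm apart along its y, in any order, each with a flat grey lid 135 x 125 x 6 mm on its rim; the lids' signs are white, 3 mm high, 60 to 110 mm across, on top between handle and hinge
- spare_gear_mid (a point): middle of the white plastic spare gear wheel, on its axis, 21 mm above its underside; z up the axis. Toothed disc 90 mm across, 14 mm thick, with a round hub 30 mm in diameter rising to 42 mm above the underside. About 90 g. Lies flat, hub up, on the floor of the bin with the gear sign, within 10 mm of its centre, hidden till the lid is open
- dish: shallow square open steel dish, 150 x 150 x 22 mm high outside, walls and floor 4 mm, fixed on the work surface. Origin: centre of its underside; x and y along its sides, z up
- canister: grey plastic desiccant canister standing upright, 78 mm in diameter, 104 mm high, loose. Origin: centre of its underside. Bystander
- nozzle_wrench: flat blue nozzle wrench lying on the tray, 164 mm long (x), 44 mm wide, 12 mm thick, loose. Origin: underside, near mid-length. Bystander
- gear_model: white plastic gear model with a turning handle, base 130 x 180 mm, 146 mm high, loose. Origin: centre of its underside. Bystander
- driver_rack: low dark steel slotted rack with six screwdrivers lying in it, 200 mm (x) x 180 mm, 41 mm high, loose, screwdrivers fast in it. Origin: centre of its underside. Bystander

How it is judged:
On the way, in this order (a step that is already met when the one before it is completed fails the run):
1. the lid with the gear sign is swung well open (more than 0.8 rad) (value of joint lid_gear above 0.8 rad), for 0.2 s.
2. the spare gear lies flat in the dish, hub up, let go (x of spare_gear_mid in the frame of dish between -0.04 and 0.04 m and y of spare_gear_mid in the frame of dish between -0.04 and 0.04 m and z of spare_gear_mid in the frame of dish between 0.018 and 0.03 m and angle between spare_gear_mid's own z axis and vertical below 0.12 rad and contact force between the fingers and spare_gear below 0.05 N), for 0.2 s.
At the end, for the whole second after the job is handed in: The spare gear lies still and flat (within 0.12 rad, hub up) on the floor of the dish, its centre within 40 mm of the dish's centre along each side, and all three lids are shut (below 0.05 rad) (x of spare_gear_mid in the frame of dish between -0.04 and 0.04 m and y of spare_gear_mid in the frame of dish between -0.04 and 0.04 m and z of spare_gear_mid in the frame of dish between 0.018 and 0.03 m and angle between spare_gear_mid's own z axis and vertical below 0.12 rad and value of joint each of lid_gear, lid_nut, lid_spanner below 0.05 rad and linear speed of spare_gear below 0.02 m/s); the robot touches nothing.
It fails at once if another lid is opened (more than 0.15 rad) (value of joint any of lid_nut, lid_spanner above 0.15 rad).
It fails at once if the gear is dropped (falls free faster than 0.8 m/s, about 33 mm) (linear speed of spare_gear above 0.8 m/s and contact force between the fingers and spare_gear below 0.05 N).
It fails at once if the canister, nozzle wrench, gear model or screwdriver rack is moved more than 25 mm or tipped over 0.3 rad (distance of any of canister, nozzle_wrench, gear_model, driver_rack from where it was at the start of the episode above 0.025 m or angle between any of canister, nozzle_wrench, gear_model, driver_rack's own z axis and vertical above 0.3 rad).
It also fails if it takes over 67 s, if anything falls off the work surface, if the arm or the gripper's body presses on something with over 40 N, if the wrist force passes 120 N, or if a joint passes its speed limit or range.

### The arm

A 7-joint arm with a two-finger parallel gripper is mounted at the origin on the work surface. World frame = base frame: x ahead of the robot, y to its left, z up, the work surface at z = 0. Lengths are in m, angles in rad, forces in N, time in s.
With the tool pointing down it reaches from about 0.35 to 0.9 m from the base axis. Payload 8.1 kg.
Tool frame: the origin (TCP) lies at the very end of the fingers, on their centre line; the grasp point (between the pads) lies 19 mm behind it (bot.grip_depth is the z of the grasp point in the tool frame, in m); z points along the fingers, y is the direction in which the jaws open and shut (so a half turn about z gives the same grasp; the last joint's range is limited). The gripper opens to 85 mm and grips with 20 to 120 N. Pads are 22 mm wide; open, the fingers measure 114 mm over their backs; the gripper's body (76 mm by 85 mm) begins 54 mm behind the grasp point. The pads swing forward as they close: fully open they stand 13 mm farther back than shut.
Start: joints at [1.19, 0.434, 0.025, 1.573, -0.012, 1.134, -0.075], TCP at [0.171, -0.601, 0.231] pointing down, gripper open.
Joint ranges: [-2.62, 2.62], [-0.44, 2.09], [-1.27, 1.32], [0.08, 2.57], [-1.32, 4.46], [0.12, 2], [-2.74, 2.74]. Speed limits (rad/s): [2.22, 2.22, 3.01, 3.01, 3.14, 3.14, 3.14].

### API

Orientations are given as a unit quaternion [w, x, y, z].
In Python, from bench import bot gives the robot as it stands. Calls block until the motion is done:
- bot.goto(position, orientation): joint-space move of the TCP to a pose.
- bot.move_linear(position, ori=None, vel=0.15, threshold=None): straight line of the TCP; ori=None keeps the orientation; vel is the mean speed in m/s. With threshold (N) it stops when the force on the tool has changed by that much, and returns True; else False.
- bot.move_j(angles): joint-space move.
- bot.command_gripper(opening, strength=None): finger opening in m; strength is the grip in N (None keeps the last); returns when the fingers have stopped.
- bot.sleep(seconds).
- bot.inverse_kinematics(position, orientation): joint angles nearest the present ones, or None.
- bot.read_state(): the state.
- bot.snapshot(name): name is "scene" or "top" or "wrist"; returns a dict with "color" (480x640x3 uint8, red, green, blue), "z_map" (480x640 float32, m along the optical axis (not along the pixel's ray), 0 where there is no reading), "intrinsics" (3x3 intrinsics, pixels), "distortion" ([k1, k2, p1, p2, k3] as OpenCV has them; the pictures are not rectified), "rvec" (rotation vector, rad) and "tvec" (3), from world to camera coordinates, as OpenCV has them. Camera axes: x right, y down, z forward; pixel columns grow to the right and rows downward; lengths in m; the calibration is good to about 2 mm. A picture is of the moment at which its call begins.
A pose or a line that the arm cannot do raises bot.IKError and nothing moves.
- bot.finish_job(): hands the job in, once; it reports no verdict.
Trained networks look in the newest picture that a camera, given by its name, has taken for a name from the list of things; names that differ only in an ending like _2 or _b are one class to them, and where a whole thing is asked for, a point or a joint stands for the part that bears it (a point fixed in the world has none). Each returns a list of dicts, best first, with "confidence" (0 to 1); they miss things now and then, are a little off and sometimes report something else, mostly with a low value. They report only what shows in the picture. A call takes as long as a camera call.
- bot.cut_out(camera, label): "pixels" (480x640 bool, what is visible of it).
- bot.tip_of(camera, label): "at" ([x, y, z] in m, in world coordinates, good to about 4 mm: a listed point, or the origin of a listed thing).
The state is a dict: "t": time; "joints": joint angles; "qd": joint speeds; "joint_efforts": joint torques, N m; "tool_pos": TCP position; "tcp_rot": TCP orientation; "force": force on the tool from outside, world axes, zero at the start; "torque": the same for the moment, N m; "finger_gap": finger opening in m.
Only numpy, scipy, OpenCV 4.12 (cv2) and the standard library are available. Lean on these libraries where they do the work, as an engineer would, in place of code of your own. Each camera call takes 0.05 s, during which the arm holds its last target. There are 200 camera calls.

## Working session

There is one attempt and no reset: what is moved stays moved. The work goes in short steps, each a Python script; the robot and the scene stay as the last script left them, time stands still between calls to the robot, and variables do not carry over. Pictures are saved under pics/ and viewed, about 8 in all and at most 12, crops included, and the job is handed in when it is done.

```bash
mkdir -p pics; ls; cat > h.py <<'E'
import numpy as np, cv2
from bench import bot
from scipy.spatial.transform import Rotation as R
def snap(cam,name=None):
    s=bot.snapshot(cam)
    if name: cv2.imwrite(f'pics/{name}.png',s['color'][:,:,::-1])
    return s
def cloud(s):
    """world xyz for each pixel, nan where no depth"""
    z=s['z_map'].astype(float); h,w=z.shape
    u,v=np.meshgrid(np.arange(w),np.arange(h))
    p=cv2.undistortPoints(np.stack([u,v],-1).reshape(-1,1,2).astype(np.float64),s['intrinsics'],s['distortion']).reshape(h,w,2)
    c=np.dstack([p*z[...,None],z]); Rm=cv2.Rodrigues(np.array(s['rvec'],float))[0]
    P=(c-np.array(s['tvec']).reshape(3))@Rm; P[z==0]=np.nan
    return P
E
python3 - <<'E'
from h import *
for c in ['scene','top']:
    s=snap(c,c+'0')
    for l in ['bin_gear','lid_gear_handle','lid_gear_hinge','lid_nut_handle','lid_spanner_handle','dish','carrier','canister','gear_model','driver_rack','nozzle_wrench']:
        print(c,l,[(np.round(d['at'],3).tolist(),round(d['confidence'],2)) for d in bot.tip_of(c,l)[:2]])
st=bot.read_state();print(st['t'],st['tcp_rot'],st['tool_pos'])
E
```

```text
pics
scene bin_gear [([0.556, 0.043, 0.007], 0.55)]
scene lid_gear_handle [([0.504, 0.049, 0.109], 0.8), ([0.622, 0.032, 0.066], 0.74)]
scene lid_gear_hinge [([0.625, 0.032, 0.065], 0.96)]
scene lid_nut_handle [([0.463, -0.215, 0.108], 0.8)]
scene lid_spanner_handle [([0.483, -0.081, 0.109], 0.85)]
scene dish [([0.415, 0.34, 0.002], 0.56)]
scene carrier [([0.683, 0.353, 0.001], 0.33)]
scene canister [([0.761, 0.098, -0.003], 0.77), ([0.417, 0.341, 0.002], 0.23)]
scene gear_model [([0.456, -0.504, -0.001], 0.97)]
scene driver_rack [([0.683, 0.349, -0.002], 0.85), ([0.421, 0.343, 0.0], 0.67)]
scene nozzle_wrench [([0.753, -0.195, 0.003], 0.74)]
top bin_gear [([0.563, 0.037, 0.002], 0.74)]
top lid_gear_handle [([0.516, 0.05, 0.108], 0.79)]
top lid_gear_hinge [([0.621, 0.027, 0.066], 0.96)]
top lid_nut_handle [([0.464, -0.216, 0.107], 0.84)]
top lid_spanner_handle [([0.484, -0.08, 0.108], 0.88)]
top dish [([0.413, 0.342, 0.004], 0.77)]
top carrier [([0.6, -0.103, 0.066], 0.53)]
top canister [([0.761, 0.099, 0.003], 0.79)]
top gear_model [([0.46, -0.5, -0.002], 0.96)]
top driver_rack [([0.68, 0.351, -0.002], 0.84)]
top nozzle_wrench [([0.75, -0.193, 0.003], 0.78)]
1.2 [2.04443790e-05 9.90376910e-01 1.38396447e-01 9.36578812e-06] [ 0.17138531 -0.60105986  0.23131861]
```

View pics/top0.png

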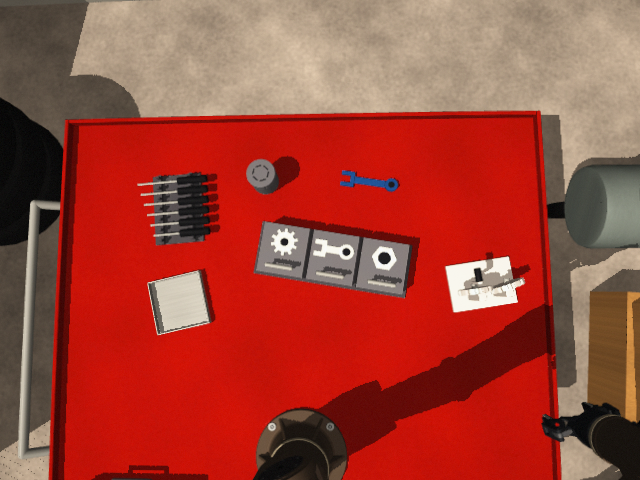

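```bash
python3 - <<'E'
from h import *
s=snap('top'); P=cloud(s)
# bars: points z in .1-.125 in the bin area
m=(P[...,2]>.100)&(P[...,2]<.125)&(P[...,0]>.40)&(P[...,0]<.56)&(P[...,1]>-.28)&(P[...,1]<.11)
n,l,st,_=cv2.connectedComponentsWithStats(m.astype(np.uint8))
for i in range(1,n):
    if st[i,4]<30: continue
    q=P[l==i]; (c,sz,a)=cv2.minAreaRect((q[:,:2]*1000).astype(np.float32))
    print(len(q),np.round(c,1),np.round(sz,1),round(a,1),'ztop',np.nanpercentile(q[:,2],95))
# lids plane
m=(P[...,2]>.06)&(P[...,2]<.085)&(P[...,0]>.40)&(P[...,0]<.7)&(P[...,1]>-.33)&(P[...,1]<.15)
q=P[m];(c,sz,a)=cv2.minAreaRect((q[:,:2]*1000).astype(np.float32));print('lids',c,sz,a,np.median(q[:,2]))
m=(P[...,2]>.012)&(P[...,2]<.03)&(P[...,0]>.3)&(P[...,0]<.52)&(P[...,1]>.23)&(P[...,1]<.45)
n,l,st,_=cv2.connectedComponentsWithStats(m.astype(np.uint8))
for i in range(1,n):
    if st[i,4]<50: continue
    q=P[l==i];(c,sz,a)=cv2.minAreaRect((q[:,:2]*1000).astype(np.float32));print('dish',c,sz,a,np.median(q[:,2]),len(q))
E
```

```text
120 [511.1  50.7] [74.3 10.7] 79.9 ztop 0.11478795494516324
120 [488.2 -82.3] [71.  10.7] 80.1 ztop 0.11408981813175537
121 [ 465.  -214.7] [73.  10.8] 80.0 ztop 0.11519347252592174
lids (535.1122436523438, -90.34715270996094) (395.6989440917969, 135.28175354003906) 80.09700012207031 0.07233948013216723
dish (415.7340393066406, 342.392822265625) (150.62815856933594, 151.4112548828125) 12.983293533325195 0.02073854733964324 407
```

The gear sign (284,241) is on the leftmost bin in the image, the one at +y. The networks and the depth data agree on its handle at about (0.511, 0.051) and a bin yaw of about −9.9°. The dish is at (180,301), yaw about 13°. I'll grip the bar tool-down and swing the lid along its arc.

```bash
cat >> h.py <<'E'
yaw=np.radians(-9.9); ex=np.array([np.cos(yaw),np.sin(yaw),0]); ey=np.array([-ex[1],ex[0],0]); ez=np.array([0,0,1.])
HINGE=np.array([.6247,.0311,.066]); G=.019
def quat(yv):
    z=-ez; x=np.cross(yv,z); q=R.from_matrix(np.c_[x,yv,z]).as_quat(); return q[[3,0,1,2]]
def bar(th):
    a=np.arctan2(41,-115)-th; r=.12209
    return HINGE+r*(np.cos(a)*ex+np.sin(a)*ez)
def tcp(p): return p-[0,0,G]
E
python3 - <<'E'
from h import *
for s in (1,-1):
    q=quat(s*ex)
    for p in [bar(0)+[0,0,.15],tcp(bar(0)),tcp(bar(.8)),tcp(bar(1.65)),bar(1.65)+[0,0,.1]]:
        j=bot.inverse_kinematics(p,q); print(s,None if j is None else np.round(j,2))
E
```

```text
1 [ 0.37  0.32 -0.73  1.76  0.23  1.15 -0.61]
1 [ 0.27  0.52 -0.64  1.96  0.42  0.8  -0.78]
1 [ 0.29  0.51 -0.65  1.75  0.36  1.   -0.66]
1 [ 0.27  0.66 -0.63  1.49  0.41  1.13 -0.61]
1 [ 0.33  0.6  -0.77  1.32  0.41  1.38 -0.6 ]
-1 [ 0.58  0.42 -1.06  1.74  0.39  1.21  2.38]
-1 [ 0.53  0.68 -1.07  1.94  0.73  0.97  2.08]
-1 [ 0.53  0.66 -1.07  1.73  0.64  1.14  2.24]
-1 [ 0.48  0.82 -1.07  1.47  0.73  1.29  2.31]
-1 [ 0.46  0.7  -1.07  1.31  0.61  1.47  2.41]
```

```bash
python3 - <<'E'
from h import *
q=quat(ex)
st=bot.read_state()
bot.move_linear(st['tool_pos']+np.array([0,0,.1]),vel=.25)
bot.goto(bar(0)+[0,0,.12],q)
bot.command_gripper(.05)
bot.move_linear(tcp(bar(0)),q,vel=.12,threshold=15)
bot.command_gripper(.0,strength=30)
st=bot.read_state();print(st['t'],st['tool_pos'],tcp(bar(0)),st['finger_gap'],st['force'])
for th in (.1,.2):
    bot.move_linear(tcp(bar(th)),q,vel=.08); print(bot.read_state()['force'].round(1) if hasattr(bot.read_state()['force'],'round') else bot.read_state()['force'])
s=snap('scene','s1')
cv2.imwrite('pics/s1.png',cv2.resize(s['color'][:,:,::-1],(800,600)))
print(bot.read_state()['t'],bot.read_state()['finger_gap'])
E
```

```text
6.6083 [0.50939186 0.05120018 0.08822394] [0.51141255 0.05087183 0.08799996] 0.00975005900103908 [-9.49232106  0.70356341 10.54702846]
[-8.5  2.   3.4]
[-10.1   1.2   4.8]
7.2583 0.01014153736041481
```

View pics/s1.png

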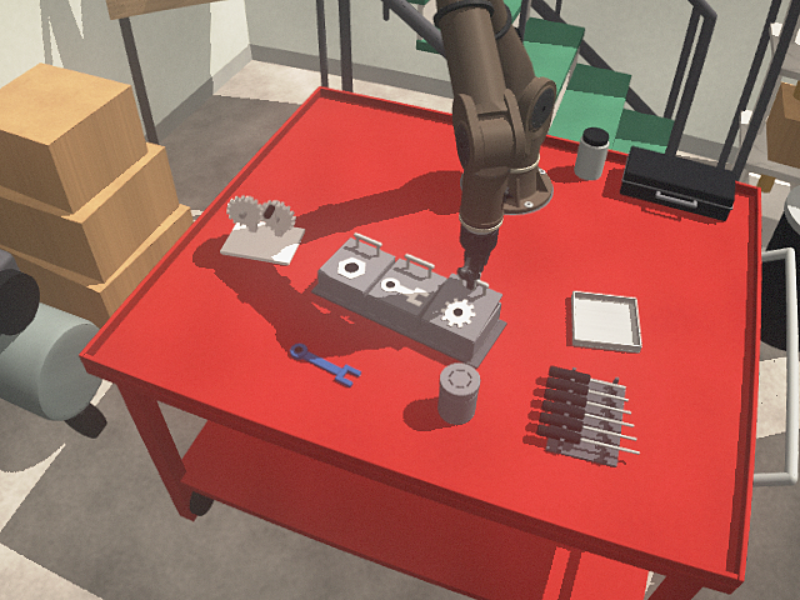

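The gripper is on the gear-lid bar at (468,275), and the gear lid's front looks slightly raised. The contact pushed the tool about 2 mm towards −x, so I'm shifting the hinge estimate by that much and continuing the swing.

```bash
echo 'HINGE=HINGE-.002*ex' >> h.py; python3 - <<'E'
from h import *
q=quat(ex)
for th in np.linspace(.3,1.66,9):
    bot.move_linear(tcp(bar(th)),q,vel=.1)
    st=bot.read_state(); print(round(th,2),np.round(st['force'],1),round(st['finger_gap'],4))
    if np.linalg.norm(st['force'])>45: print('STOP');break
else:
    bot.command_gripper(.04)
    bot.move_linear(bar(1.66)+[0,0,.08],q,vel=.2)
    bot.goto(HINGE-.23*ex+[0,0,.25],q)
s=snap('top','t2');cv2.imwrite('pics/t2.png',cv2.resize(s['color'][150:380,130:430,::-1],(780,598)))
for l in ['spare_gear_mid','lid_gear_handle']: print([(np.round(d['at'],3),d['confidence']) for d in bot.tip_of('top',l)])
snap('scene')
for l in ['spare_gear_mid','lid_gear_handle']: print([(np.round(d['at'],3),d['confidence']) for d in bot.tip_of('scene',l)])
P=cloud(s); m=(P[...,2]>.045)&(P[...,2]<.06)&(np.hypot(P[...,0]-.556,P[...,1]-.0427)<.035)
print('hub',m.sum(),np.nanmean(P[m],0),np.ptp(P[m],axis=0) if m.any() else '',bar(1.66),bot.read_state()['t'])
E
```

```text
0.3 [-6.4  1.5  4.7] 0.0101
0.47 [-11.7   0.4  10.6] 0.0101
0.64 [-13.   -1.6  19. ] 0.0098
0.81 [-6.7 -1.  13.3] 0.0097
0.98 [-2.9 -2.  11. ] 0.0097
1.15 [-0.3 -1.3  8.1] 0.0099
1.32 [-0.2 -0.5  5.4] 0.0099
1.49 [ 1.8 -0.6  4.6] 0.0095
1.66 [ 1.8 -1.3  2.8] 0.0096
[(array([0.562, 0.049, 0.034]), 0.79)]
[(array([0.668, 0.025, 0.178]), 0.56), (array([0.412, 0.342, 0.001]), 0.33)]
[(array([0.566, 0.045, 0.031]), 0.59), (array([ 0.514, -0.232,  0.008]), 0.23)]
[(array([0.664, 0.021, 0.182]), 0.9), (array([ 0.534, -0.087,  0.005]), 0.5)]
hub 92 [0.56622267 0.04494854 0.05258986] [0.02727719 0.02737616 0.01088173] [0.67305089 0.02266142 0.17689014] 12.8333
```

View pics/t2.png

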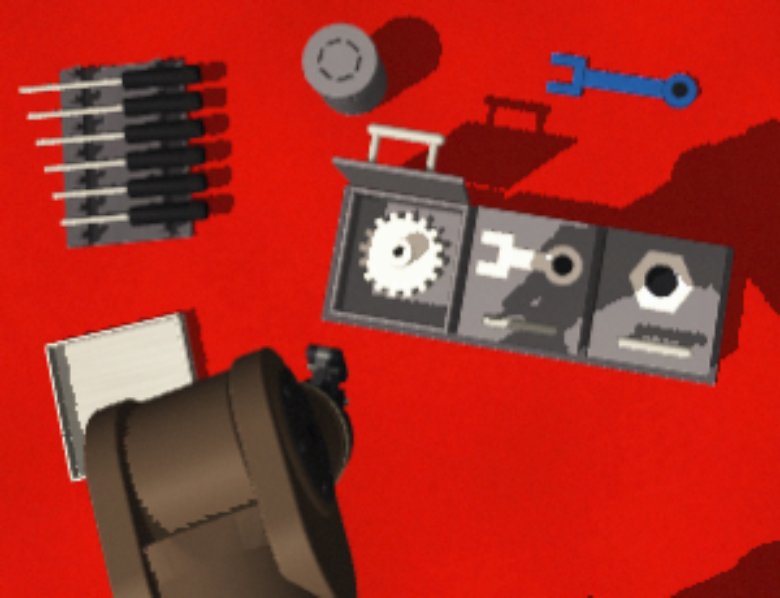

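The lid stands upright past the stop region, the gear is exposed with its hub at crop (400,252), and the other lids are shut. The depth hub centre (0.566, 0.045) matches the networks. Next is the grasp.

```bash
python3 - <<'E'
from h import *
q=quat(ex); g=np.array([.566,.045,.029])
bot.command_gripper(.05)
bot.goto(g+[0,0,.14],q)
print('thr',bot.move_linear(g,q,vel=.1,threshold=10),bot.read_state()['tool_pos'])
bot.command_gripper(.0,strength=50)
st=bot.read_state();print(st['t'],st['tool_pos'],st['finger_gap'],st['force'])
bot.move_linear(g+[0,0,.02],q,vel=.05)
bot.move_linear(g+[0,0,.13],q,vel=.12)
st=bot.read_state();print(st['t'],st['finger_gap'],st['force'])
print(bot.inverse_kinematics([.415,.342,.1],q))
s=snap('wrist','w3')
E
```

```text
thr False [0.56611434 0.04507602 0.02940184]
15.8583 [0.56679907 0.04499225 0.02975736] 0.028522253203758095 [-0.57884736 -0.45019041  5.5013513 ]
17.475 0.028335778744029462 [-0.04604343 -0.47671081 -0.9252044 ]
[-0.18502479  0.59967264 -0.85616133  1.88484293  0.56604659  0.9187944
 -1.48633878]
```

View pics/w3.png

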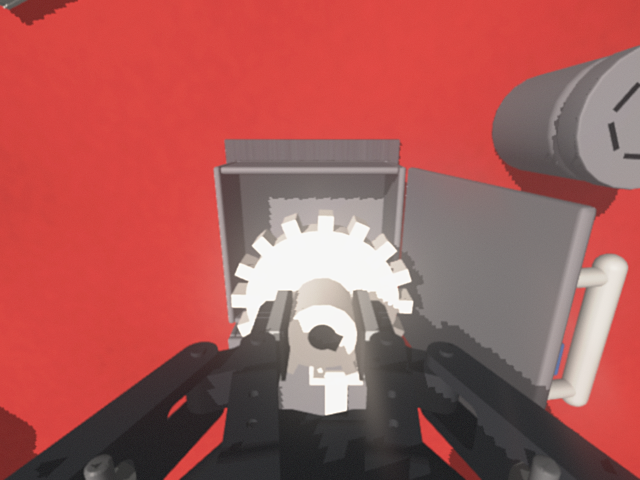

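The gear is held level by its hub (325,330), clear of the bin (gap 28 mm, −0.9 N weight). On to the dish.

```bash
python3 - <<'E'
from h import *
q=quat(ex); d=np.array([.415,.342,0])
bot.goto(d+[0,0,.15],q)
bot.move_linear(d+[0,0,.035],q,vel=.12)
print('thr',bot.move_linear(d+[0,0,.020],q,vel=.02,threshold=4))
st=bot.read_state();print(st['t'],st['tool_pos'],st['finger_gap'],st['force'])
bot.command_gripper(.045)
bot.move_linear(d+[0,0,.03],q,vel=.05)
bot.move_linear(d+[0,0,.16],q,vel=.2)
# back to the open lid handle
bot.goto(bar(1.66)+[0,0,.09],q)
s=snap('top','t4');cv2.imwrite('pics/t4.png',cv2.resize(s['color'][150:380,130:430,::-1],(780,598)))
for l in ['spare_gear_mid','dish','lid_gear_handle']: print(l,[(np.round(x['at'],3),round(x['confidence'],2)) for x in bot.tip_of('top',l)])
P=cloud(s); m=(P[...,2]>.038)&(P[...,2]<.06)&(np.hypot(P[...,0]-.415,P[...,1]-.342)<.05)
print('hub',m.sum(),np.nanmean(P[m],0),bot.read_state()['t'])
m=(P[...,2]>.012)&(P[...,2]<.03)&(np.hypot(P[...,0]-.415,P[...,1]-.342)<.052)
q_=P[m];A=np.c_[q_[:,:2],np.ones(len(q_))];print('disc z',np.median(q_[:,2]),'tilt',np.linalg.lstsq(A,q_[:,2],rcond=None)[0][:2])
E
```

```text
thr True
20.5 [0.41494936 0.34186378 0.02273152] 0.028235839788469077 [-0.12120627 -0.79954836  7.83127083]
spare_gear_mid [(array([0.413, 0.346, 0.026]), 0.95)]
dish [(array([ 0.412,  0.342, -0.001]), 0.75)]
lid_gear_handle [(array([0.412, 0.342, 0.001]), 0.39)]
hub 99 [0.41628692 0.33943054 0.0452575 ] 23.6833
disc z 0.017229271799933957 tilt [0.0039648  0.00369766]
```

View pics/t4.png

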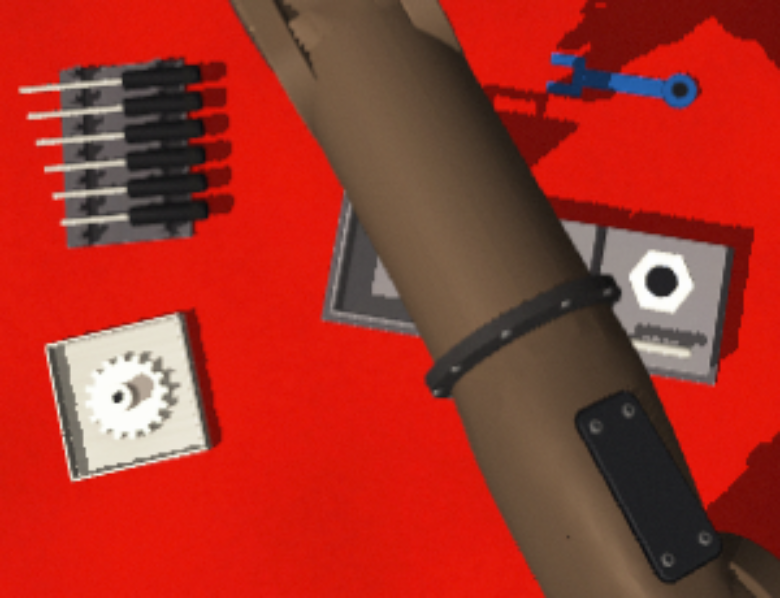

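The gear lies flat and centred in the dish (crop (128,397)). Now to shut the lid.

```bash
python3 - <<'E'
from h import *
q=quat(ex)
bot.command_gripper(.04)
print('thr',bot.move_linear(tcp(bar(1.66)),q,vel=.12,threshold=15))
bot.command_gripper(.0,strength=30)
st=bot.read_state();print(st['finger_gap'],np.round(st['force'],1))
for th in list(np.linspace(1.5,.1,9))+[0.]:
    bot.move_linear(tcp(bar(th)),q,vel=.1)
    st=bot.read_state(); print(round(th,2),np.round(st['force'],1),round(st['finger_gap'],4))
    if np.linalg.norm(st['force'])>45: print('STOP');break
else:
    bot.command_gripper(.04)
    bot.move_linear(bar(0)+[0,0,.04],q,vel=.15)
    bot.command_gripper(.0)
    print('press',bot.move_linear(bar(0)+[0,0,-.004],q,vel=.03,threshold=12),bot.read_state()['tool_pos'],bot.read_state()['force'])
    bot.move_linear(bar(0)+[0,0,.12],q,vel=.2)
    bot.goto([.30,-.25,.30],q)
s=snap('top');P=cloud(s)
cv2.imwrite('pics/t5.png',cv2.resize(s['color'][150:380,130:430,::-1],(780,598)))
for l in ['spare_gear_mid','lid_gear_handle','lid_nut_handle','lid_spanner_handle','canister','gear_model','driver_rack','nozzle_wrench']: print(l,[(np.round(x['at'],3),round(x['confidence'],2)) for x in bot.tip_of('top',l)[:1]])
c=np.array([.556,.043,0])
for k in range(3):
    r=P-(c-.135*k*ey); u=r@ex; v=r@ey; m=(abs(u)<.064)&(abs(v)<.055)&(P[...,2]>.06)&(P[...,2]<.085)
    A=np.c_[u[m],np.ones(m.sum())]; print('lid',k,m.sum(),'slope,z',np.linalg.lstsq(A,P[m][:,2],rcond=None)[0])
print(bot.read_state()['t'])
E
```

```text
thr True
-5.2069803586904754e-05 [-1.   0.4  0.9]
1.5 [-1.   0.3 -1.5] 0.0004
1.32 [-0.2 -0.3  0.1] 0.0002
1.15 [-1.   0.9  0.3] 0.0002
0.98 [-1.4  0.4 -0.5] 0.0
0.8 [-1.8 -1.4  8.5] -0.0
0.62 [-10.6  -4.7  32.5] -0.0003
0.45 [-35.4  -5.6  55.1] -0.0001
STOP
spare_gear_mid [(array([0.411, 0.344, 0.025]), 0.97)]
lid_gear_handle [(array([0.556, 0.042, 0.166]), 0.84)]
lid_nut_handle [(array([ 0.462, -0.218,  0.107]), 0.92)]
lid_spanner_handle [(array([ 0.482, -0.081,  0.109]), 0.94)]
canister [(array([0.758, 0.1  , 0.002]), 0.78)]
gear_model [(array([ 0.457, -0.501, -0.001]), 0.66)]
driver_rack [(array([ 0.681,  0.35 , -0.004]), 0.95)]
nozzle_wrench []
lid 0 78 slope,z [-0.4077762   0.10482205]
lid 1 1781 slope,z [0.01264199 0.07251727]
lid 2 1869 slope,z [0.00805546 0.07256586]
28.1667
```

View pics/t5.png

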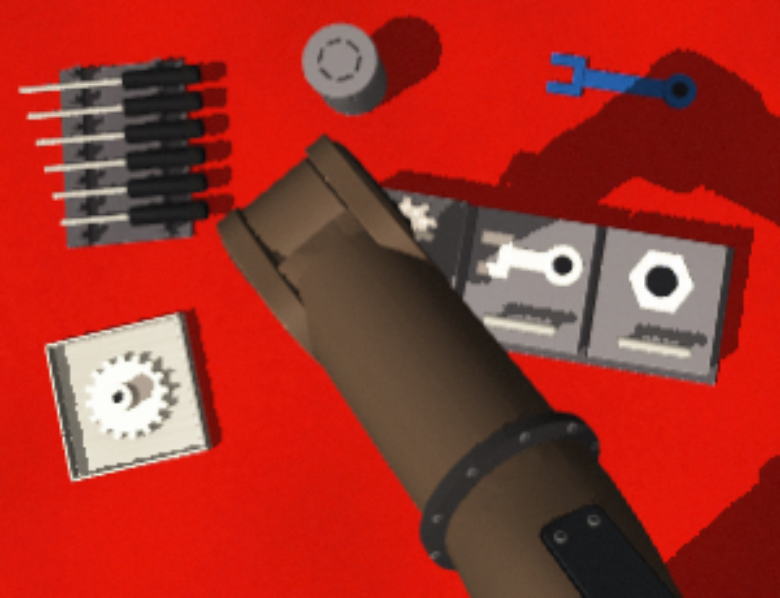

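The approach stopped early on the threshold, so the fingers closed on nothing, and they've since pushed the lid partly shut. I'm backing off along the reaction force, then looking.

```bash
python3 - <<'E'
from h import *
q=quat(ex)
st=bot.read_state();print(st['tool_pos'],np.round(st['force'],1))
bot.move_linear(st['tool_pos']+np.array([0,0,.01])-.006*ex,q,vel=.05)
st=bot.read_state();print(st['tool_pos'],np.round(st['force'],1))
s=snap('scene');cv2.imwrite('pics/s6.png',cv2.resize(s['color'][130:330,240:440,::-1],(600,600),interpolation=cv2.INTER_CUBIC))
print([(np.round(x['at'],3),round(x['confidence'],2)) for x in bot.tip_of('scene','lid_gear_handle')])
E
```

```text
[0.53485196 0.04700782 0.13727848] [-35.8  -5.6  56.4]
[0.52913284 0.04785974 0.14707316] [ 0.7 -0.7  0.2]
[(array([0.549, 0.043, 0.17 ]), 0.86)]
```

View pics/s6.png

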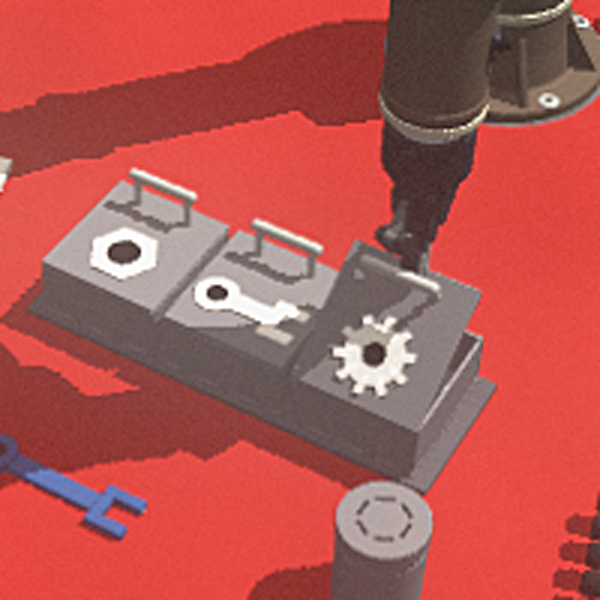

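The lid stands at about 0.6 rad with the closed fingers in front of the bar (crop (415,258)), now unloaded. I'll retreat, come in over the bar and push it down along its arc with closed fingers.

```bash
python3 - <<'E'
from h import *
q=quat(ex)
st=bot.read_state()
p=st['tool_pos']+np.array([0,0,.07])-.03*ex
bot.move_linear(p,q,vel=.12)
bot.move_linear(bar(.65)+[0,0,.035],q,vel=.12)
ok=True
for th in [.65,.5,.4,.3,.2,.1,0,-.02]:
    bot.move_linear(bar(th)+[0,0,.005],q,vel=.08)
    st=bot.read_state(); print(th,np.round(st['force'],1))
    if np.linalg.norm(st['force'])>30: print('STOP',st['tool_pos'],bar(th));break
bot.move_linear(st['tool_pos']+np.array([0,0,.1]),q,vel=.2)
bot.goto([.33,-.1,.30],q)
s=snap('top');P=cloud(s)
cv2.imwrite('pics/t7.png',cv2.resize(s['color'][150:380,130:430,::-1],(780,598)))
for l in ['spare_gear_mid','lid_gear_handle']: print(l,[(np.round(x['at'],3),round(x['confidence'],2)) for x in bot.tip_of('top',l)[:1]])
c=np.array([.556,.043,0])
for k in range(3):
    r=P-(c-.135*k*ey); u=r@ex; v=r@ey; m=(abs(u)<.064)&(abs(v)<.055)&(P[...,2]>.06)&(P[...,2]<.085)
    A=np.c_[u[m],np.ones(m.sum())]; print('lid',k,m.sum(),'slope,z',np.linalg.lstsq(A,P[m][:,2],rcond=None)[0])
print(bot.read_state()['t'],bot.read_state()['tool_pos'],bot.read_state()['force'])
E
```

```text
0.65 [ 0.2 -0.5  0.5]
0.5 [-0.2  0.1  0.3]
0.4 [-0.2  0.6 -0.2]
0.3 [-0.2  0.1  0.5]
0.2 [-0.1 -0.5  0.3]
0.1 [-0.3 -0.3 -0.1]
0 [1.5 0.1 6.7]
-0.02 [-3.9 -4.2 29.2]
spare_gear_mid [(array([0.413, 0.343, 0.026]), 0.79)]
lid_gear_handle [(array([0.514, 0.051, 0.106]), 0.92)]
lid 0 1822 slope,z [0.01357576 0.07260316]
lid 1 1842 slope,z [0.01043137 0.07253658]
lid 2 1870 slope,z [0.00883344 0.07248592]
34.8833 [ 0.33033315 -0.0995966   0.29991032] [ 0.51870417 -0.16132725  0.26189491]
```

View pics/t7.png

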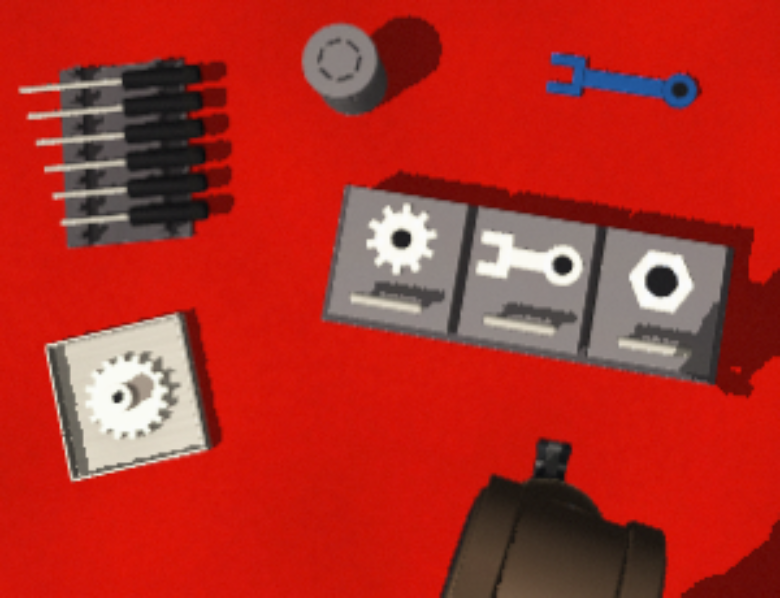

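All three lids are shut with equal slopes and heights, the gear lies in the dish at (128,397), and the arm is clear. Handing in.

```bash
python3 -c "
from bench import bot
print(bot.finish_job())"
```

```text
the job is handed in; nothing more can be done
None
```

The gear is in the steel dish, hub up, and all three lids are shut. I handed the job in at about 35 s of the allowed 67 s; no verdict was reported.

- **Opening and moving the gear:** I opened the gear-sign lid to about 1.66 rad and took the gear out by its hub. I set it down until contact was felt (TCP z 22.7 mm, about 7 mm lower than in the bin, as expected), then released it.
- **One step went wrong:** when I went back for the open handle, the move stopped early on its force limit and the fingers closed on nothing. They then pushed the lid partly shut, with up to about 66 N on the tool, below the 120 N wrist limit. I backed off and pressed the lid shut on its bar with closed fingers, peaking at about 30 N.
- **Last checks, gear:** it lies a few millimetres from the dish centre. Its middle is at z 0.026 by the network, which is good to about 4 mm. The depth fit taken just after placing showed a tilt below 0.01 rad.
- **Last checks, lids and bystanders:** all three lids fit to within 0.005 rad of each other at the same height, and the arm was clear. In the second-to-last look, the canister, gear model and screwdriver rack were within about 4 mm of their first readings. The network missed the nozzle wrench there, but in the last pictures it lay where it was before.

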